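Bleed the green air reservoir

TASK

Let the air out of the green reservoir: unscrew the small knurled brass lock nut of its bleed valve anticlockwise as far as it goes, then push the freed steel pin in the middle all the way down, hold it there a moment and let it spring back. Leave the lock nuts of the red and the blue reservoirs tight.

Things in the scene. Friction and masses are not known exactly. Their poses are not given: they have to be found in the camera images.
- green_grip (a point): Centre of the round knurled brass lock nut (22 mm diameter, 16 mm high, axis vertical, centre 118 mm above the bench) on the green air reservoir: a fixed squat tank, 110 mm diameter, dome top 75 mm above the bench, on a 130 mm square foot. Below the nut is a bare dark steel 16 mm barrel down to 84 mm, then a 26 mm collar. Red and blue twins stand beside it; the three swap places.
- green_tip (a point): Centre of the flat top of the green reservoir's steel valve pin: 9 mm diameter, upright on the nut's axis, its top 140 mm above the bench and 14 mm above the tight nut. It goes 4.5 mm straight down against a spring (2 N to start, 5 N fully down), then springs back; while the nut is tight it gives only 1 to 2 mm. This point moves with the pin.
- green_nut (a joint): Turn of the green reservoir's lock nut, rad: 0 tight (start), 1.3 fully unscrewed (stop), growing anticlockwise seen from above. Stiff thread, 0.05 N m, stays where left. Captive: it rises only 1.5 mm per rad (2 mm in all) and stays on the valve. The pin is free from about 0.8 rad. One grasp and one turn of the hand suffice.
- red_nut (a joint): Turn of the lock nut of the red reservoir, same valve, rad: 0 tight. To be left tight.
- blue_nut (a joint): Turn of the lock nut of the blue reservoir, same valve, rad: 0 tight. To be left tight.
Things that resemble listed ones, but are neither listed nor needed, are in the scene too. What is shaped like the part that bears red_nut but turquoise is not meant.

How it is judged:
On the way, in this order (a step that is already met when the one before it is completed fails the run):
1. the green reservoir's lock nut is unscrewed (at least 0.9 of its 1.3 rad) (value of joint green_nut above 0.9 rad), for 0.2 s.
2. then its pin is pushed down at least 3 mm of its 4.5 mm and held for 0.3 s (height (world z) of green_tip below 0.137 m), for 0.3 s.
At the end, for the whole second after the job is handed in: The green lock nut is still unscrewed (at least 0.9 rad), its pin has sprung back up to within 1.5 mm of its rest height, and the red and blue lock nuts are still tight (turned less than 0.25 rad) (value of joint green_nut above 0.9 rad and height (world z) of green_tip above 0.1385 m and value of joint each of red_nut, blue_nut below 0.25 rad); the robot touches nothing.
It fails at once if the red or the blue reservoir's lock nut is turned by 0.25 rad or more (value of joint any of red_nut, blue_nut above 0.25 rad).
It also fails if it takes over 40 s, if anything falls off the work surface, if the arm or the gripper's body presses on something with over 40 N, if the wrist force passes 120 N, or if a joint passes its speed limit or range.

ROBOT

A 6-joint arm with a two-finger parallel gripper is mounted at the origin on the work surface. World frame = base frame: x ahead of the robot, y to its left, z up, the work surface at z = 0. Lengths are in m, angles in rad, forces in N, time in s.
With the tool pointing down it reaches from about 0.425 to 0.95 m from the base axis. Payload 14.7 kg.
Tool frame: the origin (TCP) lies at the very end of the fingers, on their centre line; the grasp point (between the pads) lies arm.hold_point_z behind it (arm.hold_point_z is the distance from the TCP to the grasp point, in m); z points along the fingers, y is the line along which they close (so a half turn about z gives the same grasp; the last joint's range is limited). The gripper opens to 85 mm and grips with 20 to 120 N. Pads are 22 mm wide; open, the fingers measure 114 mm over their backs; the gripper's body (76 mm by 85 mm) begins 54 mm behind the grasp point. The pads swing forward as they close: fully open they stand 13 mm farther back than shut.
Start: joints at [-1.232, 0.48, 1.596, -0, 1.065, -0.047], TCP at [0.245, -0.602, 0.192] pointing down, gripper open.
Joint ranges: [-2.75, 2.75], [-0.82, 2.05], [0.23, 2.67], [-1.56, 4.7], [0.09, 2.69], [-2.92, 2.92]. Speed limits (rad/s): [1.89, 1.89, 2.39, 3.01, 3.01, 3.01].

INTERFACE

Orientations are given as a rotation vector (axis times angle).
In Python, from bench import arm, viewer gives the robot as it stands.
- The arm moves only by the tool arm_command, never from a script. Its argument "increments" is a list of rows, each an object of numbers: "tx", "ty", "tz": the shift along the tool's x, y, z in cm; "turn": the turn about the tool's z in rad. A call has 1 to 8 rows; each row is the pose to reach, as a shift and turn from the pose commanded when the call began, along the tool's axes at that moment; what a row does not reach only later rows make up. A row lasts 1/8 s, in which the tool goes at most 62.5 mm and 10.7 degrees, less where a joint would pass 70% of its speed; a pose out of reach is approached as far as the arm can. A call with a gripper value outside its range is refused whole. "claw" is the closure, from -1 (fully open) to 1 (shut), set as the call begins (left out, the last holds). The fingers move at their own pace and stop on an object; the grip force is fixed at half the most. Time passes only in rows, so rows that repeat a pose let the fingers close. It gives the time, the measured TCP pose, the force, the opening and the grip force at its end, in the units of the state.
- arm.read_state(): the state, without advancing time (a new reading comes with each control period).
- viewer.read_camera(name): name is "scene" or "side" or "wrist"; returns a dict with "pixels" (400x640x3 uint8, red, green, blue), "fx", "fy", "cx", "cy" (pixels), "k1" (the pictures are not rectified: a ray, as slopes to the right and down, at radius r is drawn at 1 + k1 r^2 times it, then the intrinsics apply), "extrinsics" (4x4, takes a point from world to camera coordinates); the wrist camera has in their place "hand_eye" (4x4, takes a point from camera to tool coordinates, whose origin is the TCP and whose axes are the flange's). Camera axes: x right, y down, z forward; pixel columns grow to the right and rows downward; lengths in m; the calibration is good to about 2 mm. A picture is of the moment at which its call begins: read the wrist's pose just before it. There is no depth.
- arm.job_done(): hands the job in; it is judged then, once.
The state is a dict: "time": time; "joint_pos": joint angles; "joint_velocities": joint speeds; "effort": joint torques, N m; "position": TCP position; "eef_rot": TCP orientation; "wrist_force": force on the tool from outside, world axes, zero at the start; "torque": the same for the moment, N m; "width": finger opening in m; "grip_force": force on a finger pad.
Only numpy, scipy, OpenCV 4.12 (cv2) and the standard library are available. Lean on these libraries where they do the work, as an engineer would, in place of code of your own. Each camera call takes 0.05 s, during which the arm holds its last target. There are 200 camera calls.

## Working session

There is one attempt and no reset: what is moved stays moved. The work goes in short steps, Python scripts to look and compute and a tool call to move; the robot and the scene stay as the last step left them, time stands still between calls to the robot, and variables do not carry over. Pictures are saved under pics/ and viewed, at most 10 in all, crops included, and the job is handed in when it is done.

Besides the shell and the picture viewer there is one more tool, called after "Request:" as name(argument=value, ...), one argument or row to a line, values as JSON. arm_command: Moves the arm, as the interface text tells. Its arguments: {"type":"object","properties":{"increments":{"type":"array","items":{"type":"object","properties":{"tx":{"type":"number"},"ty":{"type":"number"},"tz":{"type":"number"},"turn":{"type":"number"}}}},"claw":{"type":"number"}},"required":["increments"]}

```bash
mkdir -p pics
cat > h.py <<'E'
import numpy as np, cv2
from bench import arm, viewer
from scipy.spatial.transform import Rotation as R
def snap(n,f):
    c=viewer.read_camera(n); cv2.imwrite(f,c["pixels"][:,:,::-1]); return c
def ray(c,u,v,E=None):
    # world ray origin, direction ; E = camera->world
    K=np.array([[c["fx"],0,c["cx"]],[0,c["fy"],c["cy"]],[0,0,1.]])
    p=cv2.undistortPoints(np.array([[[u,v]]],float),K,np.array([c["k1"],0,0,0,0.]))[0,0]
    if E is None: E=np.linalg.inv(np.array(c["extrinsics"]))
    return E[:3,3],E[:3,:3]@np.array([p[0],p[1],1])
def atz(c,u,v,z,E=None):
    o,d=ray(c,u,v,E); return o+d*(z-o[2])/d[2]
def tool(s):
    T=np.eye(4);T[:3,:3]=R.from_rotvec(s["eef_rot"]).as_matrix();T[:3,3]=s["position"];return T
E
python3 - <<'E'
from h import *
s=arm.read_state(); print(s["time"],s["position"],s["eef_rot"],s["width"],arm.hold_point_z)
print(tool(s)[:3,:3].round(3))
import pickle
d={}
for n in("scene","side"):
    d[n]=snap(n,f"pics/{n}.png")
pickle.dump(d,open("cams.pkl","wb"))
im=np.vstack([d[n]["pixels"] for n in d]);print(im.shape)
E
```

```text
0.0 [ 0.24444992 -0.60175966  0.19118295] [-3.08215845e+00 -6.02017821e-01  2.40480438e-04] 0.08547114249115284 0.0187
[[ 0.927  0.376 -0.   ]
 [ 0.376 -0.927  0.001]
 [ 0.    -0.001 -1.   ]]
(800, 640, 3)
```

View pics/scene.png

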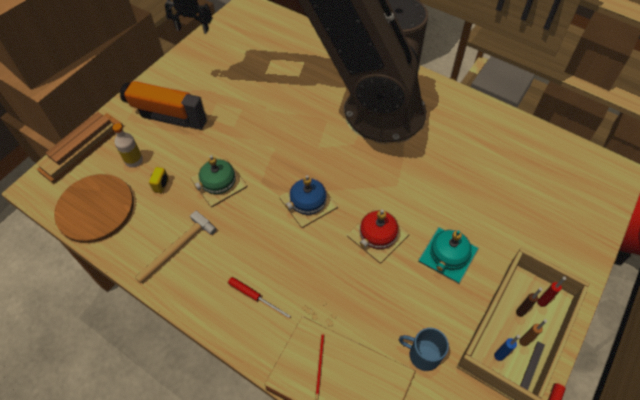

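View pics/side.png

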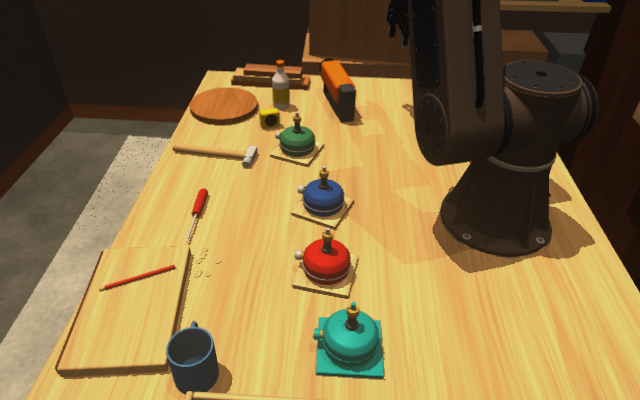

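Scene view: reservoirs are green at (215,175), blue (308,195), red (379,229) and turquoise (452,250). In the side view they are at (296,138), (323,195), (326,260) and (350,335). The dark green one fits. The turquoise one on a turquoise foot is the lookalike. I'll confirm this in a crop.

Run:
```python
from h import *
a=cv2.imread("pics/scene.png")[145:210,185:250];b=cv2.imread("pics/side.png")[105:170,264:329]
cv2.imwrite("pics/crop.png",np.hstack([cv2.resize(x,(390,390),interpolation=cv2.INTER_CUBIC) for x in(a,b)]))
```

```text
(no output)
```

View pics/crop.png

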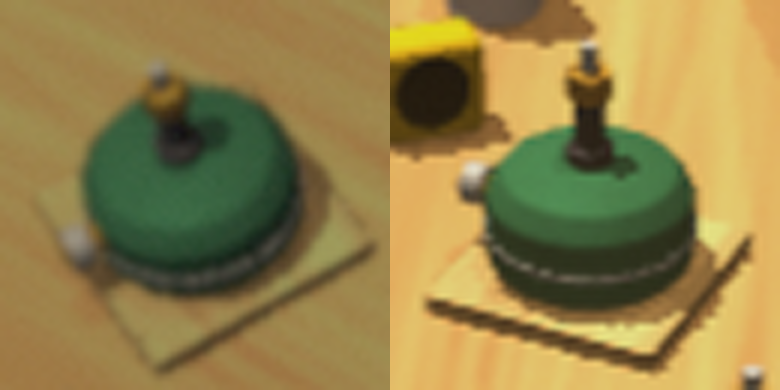

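The crop shows the green tank with the brass nut at about scene (212.3,161.0) and side (297.0,118.9), with the steel pin above it and the dark barrel below. This is the target.

Run:
```python
from h import *
import pickle
d=pickle.load(open("cams.pkl","rb"))
o1,d1=ray(d["scene"],212.3,161);o2,d2=ray(d["side"],297,118.9)
print(atz(d["scene"],212.3,161,.118),atz(d["side"],297,118.9,.118))
A=sum(np.eye(3)-np.outer(x,x)/(x@x) for x in(d1,d2));B=sum((np.eye(3)-np.outer(x,x)/(x@x))@o for o,x in((o1,d1),(o2,d2)))
p=np.linalg.solve(A,B);print(p)
for n,u,v in(("scene",308,184),("scene",380,217)):print(atz(d[n],u,v,.118))
s=arm.read_state();T=tool(s);print(np.linalg.inv(T)@np.r_[p[:2],.118,1])
w=viewer.read_camera("wrist");print(np.array(w["hand_eye"]).round(3),w["fx"],w["cx"],w["cy"],w["k1"])
```

```text
[ 0.55258075 -0.27986507  0.118     ] [ 0.54949234 -0.27650628  0.118     ]
[ 0.55034269 -0.28267466  0.11414421]
[0.46456728 0.00250725 0.118     ]
[0.44611947 0.22879183 0.118     ]
[ 0.4034621  -0.18051952  0.07344645  1.        ]
[[-0.001 -0.949 -0.315  0.08 ]
 [ 1.    -0.001 -0.    -0.001]
 [ 0.    -0.315  0.949 -0.182]
 [ 0.     0.     0.     1.   ]] 310.81003329169766 321.11968088787523 198.3929701590657 -0.017941343762249262
```

Request:
arm_command(
  increments=[
    {"tx":6,"ty":-2.7,"tz":-2.4},
    {"tx":11.5,"ty":-5.2,"tz":-2.4},
    {"tx":17,"ty":-7.7,"tz":-2.4},
    {"tx":22.5,"ty":-10.2,"tz":-2.4},
    {"tx":28,"ty":-12.6,"tz":-2.4},
    {"tx":33.5,"ty":-15,"tz":-2.4},
    {"tx":38,"ty":-17,"tz":-2.4},
    {"tx":40.3,"ty":-18,"tz":-2.4},
  ],
)

```text
validation failed for argument at $.in...
```

Request:
arm_command(
  increments=[
    {},
    {},
  ],
)

```text
validation failed for argument at $.in...
```

```bash
cat > w.py <<'E'
from h import *
import pickle,sys
s=arm.read_state();c=snap("wrist",sys.argv[1]);pickle.dump((s,c),open("w.pkl","wb"))
print(s["time"],s["position"],s["joint_pos"],s["wrist_force"],s["width"])
E
python3 w.py pics/w1.png
```

```text
0.15 [ 0.24451281 -0.60189143  0.19133306] [-1.23159023e+00  4.80679767e-01  1.59670762e+00  2.16373937e-05
  1.06511325e+00 -4.66238475e-02] [ 1.02122066  0.4449677  -0.02409097] 0.08547108180091811
```

View pics/w1.png

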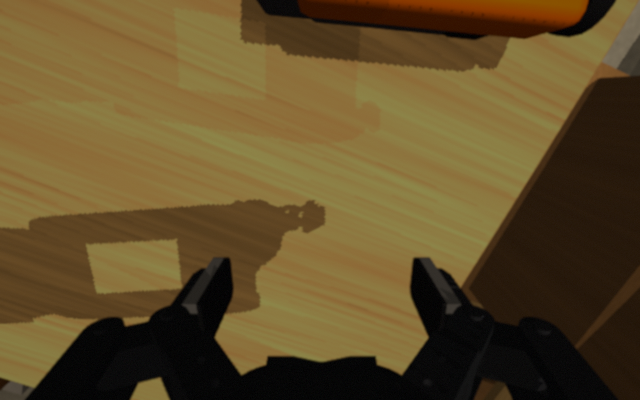

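The wrist picture shows the arm still at the start, because the calls were refused. The orange drill is ahead at (430,15). I'll resend with every key filled in and pass a bit higher.

Request:
arm_command(
  increments=[
    {"tx":4,"ty":-1.8,"tz":-4,"turn":0},
    {"tx":9.5,"ty":-4.3,"tz":-6,"turn":0},
    {"tx":15,"ty":-6.8,"tz":-6,"turn":0},
    {"tx":20.5,"ty":-9.3,"tz":-6,"turn":0},
    {"tx":26,"ty":-11.7,"tz":-6,"turn":0},
    {"tx":31.5,"ty":-14.1,"tz":-6,"turn":0},
    {"tx":36.5,"ty":-16.4,"tz":-5,"turn":0},
    {"tx":40.3,"ty":-18,"tz":-2.4,"turn":0},
  ],
)

```text
time: 1.2
position: [0.5524, -0.2822, 0.2164]
eef_rot: [3.081, 0.604, 0.003]
wrist_force: [-0.5, -0.5, 0.3]
width: 0.0853
grip_force: 0.0
```

Request:
arm_command(
  increments=[
    {"tx":0,"ty":0,"tz":0,"turn":0},
    {"tx":0,"ty":0,"tz":0,"turn":0},
  ],
)

```text
time: 1.45
position: [0.5501, -0.284, 0.2158]
eef_rot: [3.083, 0.603, -0.001]
wrist_force: [0.2, 0.7, -0.3]
width: 0.0859
grip_force: 0.0
```

```bash
python3 w.py pics/w2.png
```

```text
1.45 [ 0.55006206 -0.2839533   0.21583056] [-5.25310222e-01  4.14474218e-01  1.64324342e+00 -3.34339921e-04
  1.08419404e+00  6.59267629e-01] [ 0.2219769   0.66484359 -0.31139388] 0.0858896836019632
```

View pics/w2.png

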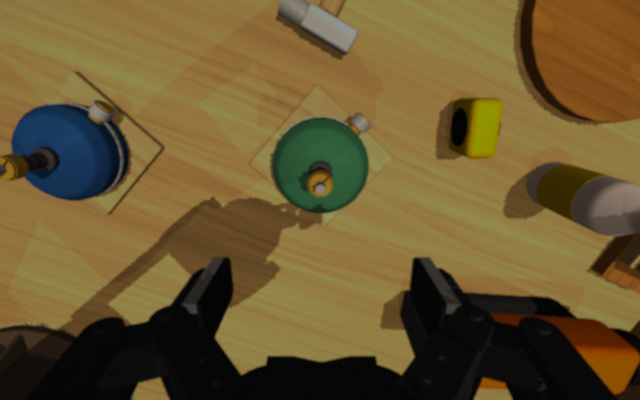

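The wrist view shows the green nut at about (319.5,181) with the pin top at (320,187). The blue nut is at (10,167) and the drill is at lower right, starting at about (385,300).

Run:
```python
from h import *
import pickle
s,c=pickle.load(open("w.pkl","rb"))
im=cv2.imread("pics/w2.png")[155:215,290:350]
cv2.imwrite("pics/w2c.png",cv2.resize(im,(600,600),interpolation=cv2.INTER_CUBIC))
T=tool(s);E=T@np.array(c["hand_eye"])
for u,v,z in((319.5,182,.118),(320,187,.140),(415,295,.03),(415,295,.1),(450,290,.03),(450,290,.1)):
    p=atz(c,u,v,z,E);print(u,v,z,p.round(4),(np.linalg.inv(T)@np.r_[p,1])[:3].round(4))
```

```text
319.5 182 0.118 [ 0.5527 -0.2803  0.118 ] [ 0.0038 -0.0024  0.0978]
320 187 0.14 [ 0.5543 -0.2802  0.14  ] [ 0.0054 -0.0018  0.0758]
415 295 0.03 [ 0.429  -0.4733  0.03  ] [-0.1834  0.1298  0.1859]
415 295 0.1 [ 0.4663 -0.4313  0.1   ] [-0.1331  0.1049  0.1159]
450 290 0.03 [ 0.4545 -0.5148  0.03  ] [-0.1755  0.1778  0.1859]
450 290 0.1 [ 0.4868 -0.4649  0.1   ] [-0.1267  0.1438  0.1159]
```

View pics/w2c.png

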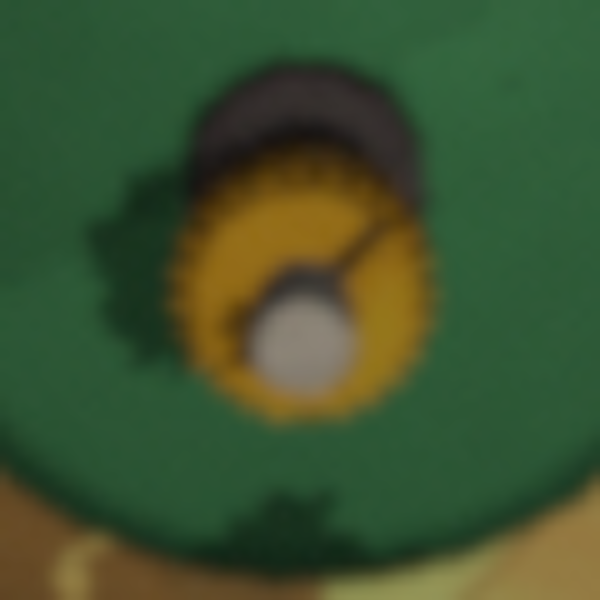

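Crop: the pin top is at (319.7,189.0) and the nut's top face is centred near (320,184.0).

Run:
```python
from h import *
import pickle
s,c=pickle.load(open("w.pkl","rb"))
T=tool(s);E=T@np.array(c["hand_eye"])
for u,v,z in((320,184,.126),(319.7,189,.140)):
    p=atz(c,u,v,z,E);print(u,v,z,p.round(4),(np.linalg.inv(T)@np.r_[p,1])[:3].round(4))
```

```text
320 184 0.126 [ 0.5531 -0.2806  0.126 ] [ 0.0041 -0.0019  0.0898]
319.7 189 0.14 [ 0.5526 -0.2807  0.14  ] [ 0.0036 -0.0021  0.0758]
```

Request:
arm_command(
  increments=[
    {"tx":0.4,"ty":-0.2,"tz":3,"turn":0},
    {"tx":0.4,"ty":-0.2,"tz":6,"turn":0},
    {"tx":0.4,"ty":-0.2,"tz":9,"turn":0},
    {"tx":0.4,"ty":-0.2,"tz":11,"turn":0},
    {"tx":0.4,"ty":-0.2,"tz":11.7,"turn":0},
    {"tx":0.4,"ty":-0.2,"tz":11.7,"turn":0},
  ],
)

```text
time: 2.25
position: [0.5531, -0.2812, 0.0993]
eef_rot: [3.083, 0.601, 0.0]
wrist_force: [0.2, 0.2, 0.2]
width: 0.0852
grip_force: 0.0
```

Request:
arm_command(
  claw=1,
  increments=[
    {"tx":0,"ty":0,"tz":0,"turn":0},
    {"tx":0,"ty":0,"tz":0,"turn":0},
    {"tx":0,"ty":0,"tz":0,"turn":0},
    {"tx":0,"ty":0,"tz":0,"turn":0},
    {"tx":0,"ty":0,"tz":0,"turn":0},
    {"tx":0,"ty":0,"tz":0,"turn":0},
    {"tx":0,"ty":0,"tz":0,"turn":0},
    {"tx":0,"ty":0,"tz":0,"turn":0},
  ],
)

```text
time: 3.25
position: [0.5536, -0.2807, 0.0991]
eef_rot: [3.083, 0.602, 0.001]
wrist_force: [0.2, -2.3, 5.2]
width: -0.0002
grip_force: 2.7
```

```bash
python3 w.py pics/w3.png
python3 - <<'E'
from h import *
import pickle
c=snap("side","pics/s3.png");d=snap("scene","pics/c3.png")
s,w=pickle.load(open("w.pkl","rb"))
a=w["pixels"][80:400,160:480];b=c["pixels"][70:170,246:346];e=d["pixels"][110:210,165:265]
f=lambda x,n:cv2.resize(x,(n,n),interpolation=cv2.INTER_CUBIC)
cv2.imwrite("pics/m3.png",np.hstack([f(a,500),np.vstack([f(b,250),f(e,250)])])[:,:,::-1])
E
```

```text
3.25 [ 0.55359805 -0.28070325  0.09907131] [-5.18060947e-01  5.41393361e-01  1.75276251e+00 -9.69752964e-05
  8.46554921e-01  6.66966898e-01] [ 0.21120899 -2.28035256  5.17676728] -0.0001672579322810638
```

View pics/m3.png

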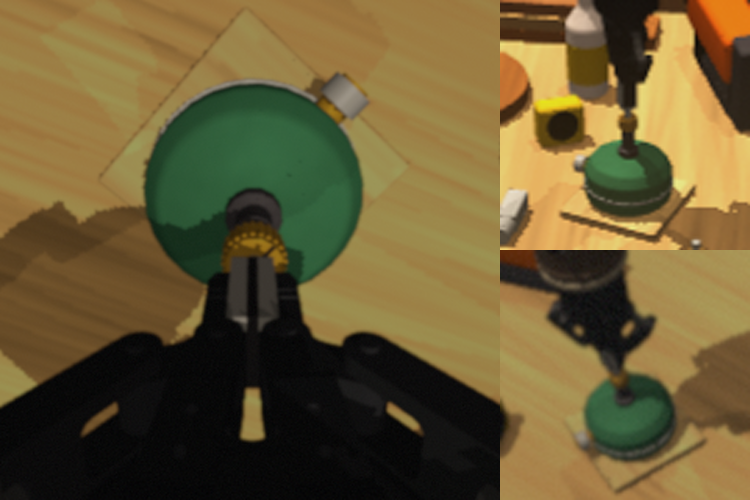

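Left, wrist view: the fingertips are shut against the upper rim of the nut at about wrist (320,243), not around it. I'll check where the TCP should project.

Run:
```python
from h import *
import pickle
s,c=pickle.load(open("w.pkl","rb"));d=pickle.load(open("cams.pkl","rb"))
T=tool(s)
def proj(c,E,p):
    q=(E@np.r_[p,1])[:3];q/=q[2];r=q[0]**2+q[1]**2;return (c["fx"]*q[0]*(1+c["k1"]*r)+c["cx"]).round(1),(c["fy"]*q[1]*(1+c["k1"]*r)+c["cy"]).round(1)
W=np.linalg.inv(T@np.array(c["hand_eye"]))
f={"w":lambda p:((np.array(proj(c,W,p))-[160,80])*500/320).round(),"side":lambda p:((np.array(proj(d["side"],d["side"]["extrinsics"],p))-[246,70])*2.5+[500,0]).round(),
"scene":lambda p:((np.array(proj(d["scene"],d["scene"]["extrinsics"],p))-[165,110])*2.5+[500,250]).round()}
for n,p in(("tcp",T[:3,3]),("hold",(T@[0,0,-.0187,1])[:3]),("nut118",np.array([.5528,-.2806,.118])),("nuttop",np.array([.5528,-.2806,.126])),("pin",np.array([.5528,-.2806,.14]))):
    print(n,{k:list(g(p)) for k,g in f.items()})
print(s["grip_force"],s["torque"])
```

```text
tcp {'w': [np.float64(254.0), np.float64(232.0)], 'side': [np.float64(624.0), np.float64(134.0)], 'scene': [np.float64(620.0), np.float64(388.0)]}
hold {'w': [np.float64(254.0), np.float64(253.0)], 'side': [np.float64(624.0), np.float64(120.0)], 'scene': [np.float64(617.0), np.float64(378.0)]}
nut118 {'w': [np.float64(253.0), np.float64(255.0)], 'side': [np.float64(625.0), np.float64(120.0)], 'scene': [np.float64(618.0), np.float64(377.0)]}
nuttop {'w': [np.float64(253.0), np.float64(265.0)], 'side': [np.float64(625.0), np.float64(114.0)], 'scene': [np.float64(616.0), np.float64(373.0)]}
pin {'w': [np.float64(253.0), np.float64(285.0)], 'side': [np.float64(625.0), np.float64(104.0)], 'scene': [np.float64(614.0), np.float64(366.0)]}
2.700377181172371 [-0.55463385 -0.09377428  0.02659555]
```

Run:
```python
from h import *
import pickle
s,c=pickle.load(open("w.pkl","rb"))
H=np.linalg.inv(np.array(c["hand_eye"]))
def proj(p):
    q=(H@np.r_[p,1])[:3];q/=q[2];r=q[0]**2+q[1]**2;return (c["fx"]*q[0]*(1+c["k1"]*r)+c["cx"]).round(1),(c["fy"]*q[1]*(1+c["k1"]*r)+c["cy"]).round(1)
for z in(0,-.013,-.02,-.03,-.04,-.05): print(z,"open x=.011",proj([.011,.0427,z]),proj([.011,.057,z]),"x=-.011",proj([-.011,.0427,z]),"closed",proj([.011,0,z]),proj([.011,.007,z]))
im=c["pixels"][200:320,260:380,::-1]
cv2.imwrite("pics/w3c.png",cv2.resize(im,(600,600),interpolation=cv2.INTER_CUBIC))
```

```text
0 open x=.011 (np.float64(390.8), np.float64(212.3)) (np.float64(413.6), np.float64(212.3)) x=-.011 (np.float64(388.4), np.float64(244.1)) closed (np.float64(322.5), np.float64(212.4)) (np.float64(333.7), np.float64(212.4))
-0.013 open x=.011 (np.float64(395.5), np.float64(220.3)) (np.float64(419.9), np.float64(220.2)) x=-.011 (np.float64(392.8), np.float64(253.8)) closed (np.float64(322.6), np.float64(220.3)) (np.float64(334.6), np.float64(220.3))
-0.02 open x=.011 (np.float64(398.3), np.float64(225.0)) (np.float64(423.6), np.float64(225.0)) x=-.011 (np.float64(395.4), np.float64(259.6)) closed (np.float64(322.6), np.float64(225.1)) (np.float64(335.1), np.float64(225.0))
-0.03 open x=.011 (np.float64(402.7), np.float64(232.4)) (np.float64(429.4), np.float64(232.4)) x=-.011 (np.float64(399.4), np.float64(268.6)) closed (np.float64(322.7), np.float64(232.5)) (np.float64(335.9), np.float64(232.5))
-0.04 open x=.011 (np.float64(407.7), np.float64(240.7)) (np.float64(436.0), np.float64(240.7)) x=-.011 (np.float64(404.0), np.float64(278.6)) closed (np.float64(322.8), np.float64(240.8)) (np.float64(336.7), np.float64(240.8))
-0.05 open x=.011 (np.float64(413.2), np.float64(250.1)) (np.float64(443.3), np.float64(250.0)) x=-.011 (np.float64(409.0), np.float64(289.9)) closed (np.float64(322.9), np.float64(250.2)) (np.float64(337.8), np.float64(250.2))
```

View pics/w3c.png

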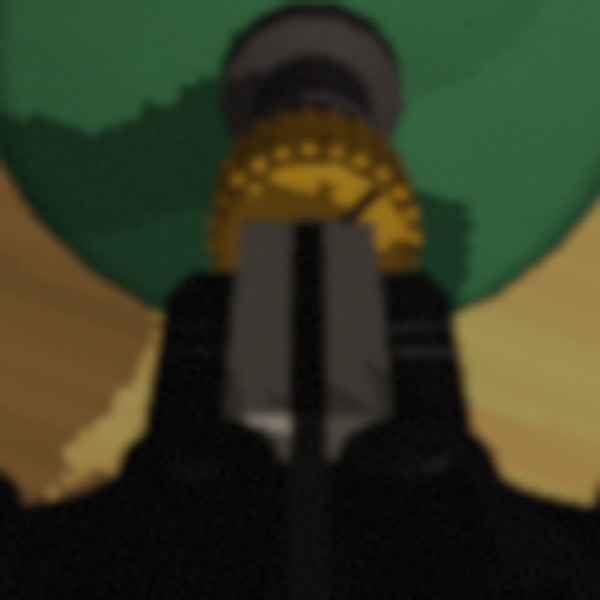

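The shut pads' lower edge is at wrist (322,244), so the real fingertips sit about 40 mm behind the reported TCP. They are resting on the pin top (z about 0.139, 5 N). I'll open, descend 40 mm further and grasp there.

Request:
arm_command(
  claw=-1,
  increments=[
    {"tx":0,"ty":0,"tz":-0.5,"turn":0},
    {"tx":0,"ty":0,"tz":-0.5,"turn":0},
    {"tx":0,"ty":0,"tz":-0.5,"turn":0},
    {"tx":0,"ty":0,"tz":-0.5,"turn":0},
    {"tx":0,"ty":0,"tz":-0.5,"turn":0},
    {"tx":0,"ty":0,"tz":-0.5,"turn":0},
    {"tx":0,"ty":0,"tz":-0.5,"turn":0},
    {"tx":0,"ty":0,"tz":0,"turn":0},
  ],
)

```text
time: 4.4
position: [0.5534, -0.2806, 0.0989]
eef_rot: [3.083, 0.602, 0.001]
wrist_force: [-0.8, 0.9, -0.1]
width: 0.0851
grip_force: 0.0
```

Request:
arm_command(
  increments=[
    {"tx":0,"ty":0,"tz":1,"turn":0},
    {"tx":0,"ty":0,"tz":2,"turn":0},
    {"tx":0,"ty":0,"tz":3,"turn":0},
    {"tx":0,"ty":0,"tz":3.6,"turn":0},
    {"tx":0,"ty":0,"tz":4,"turn":0},
    {"tx":0,"ty":0,"tz":4,"turn":0},
  ],
)

```text
time: 5.15
position: [0.5531, -0.2804, 0.0586]
eef_rot: [-3.083, -0.602, 0.0]
wrist_force: [0.4, -0.1, -0.2]
width: 0.0854
grip_force: 0.0
```

Request:
arm_command(
  claw=1,
  increments=[
    {"tx":0,"ty":0,"tz":0,"turn":0},
    {"tx":0,"ty":0,"tz":0,"turn":0},
    {"tx":0,"ty":0,"tz":0,"turn":0},
    {"tx":0,"ty":0,"tz":0,"turn":0},
    {"tx":0,"ty":0,"tz":0,"turn":0},
    {"tx":0,"ty":0,"tz":0,"turn":0},
    {"tx":0,"ty":0,"tz":0,"turn":0},
    {"tx":0,"ty":0,"tz":0,"turn":0},
  ],
)

```text
time: 6.15
position: [0.5537, -0.2813, 0.0593]
eef_rot: [3.082, 0.602, 0.001]
wrist_force: [-0.8, -4.6, 2.2]
width: 0.0202
grip_force: 58.5
```

Gripped with 58 N at about 20 mm. Now I'll turn it anticlockwise seen from above, which is a negative turn about the downward tool z, rising 2 mm.

Request:
arm_command(
  increments=[
    {"tx":0,"ty":0,"tz":-0.02,"turn":-0.17},
    {"tx":0,"ty":0,"tz":-0.05,"turn":-0.34},
    {"tx":0,"ty":0,"tz":-0.08,"turn":-0.51},
    {"tx":0,"ty":0,"tz":-0.1,"turn":-0.68},
    {"tx":0,"ty":0,"tz":-0.13,"turn":-0.85},
    {"tx":0,"ty":0,"tz":-0.15,"turn":-1.02},
    {"tx":0,"ty":0,"tz":-0.18,"turn":-1.19},
    {"tx":0,"ty":0,"tz":-0.2,"turn":-1.27},
  ],
)

```text
time: 7.15
position: [0.5528, -0.2808, 0.0611]
eef_rot: [-2.12, -2.318, 0.001]
wrist_force: [-4.3, -4.2, 4.6]
width: 0.0197
grip_force: 58.7
```

Run:
```python
from h import *
s=arm.read_state();print({k:np.round(v,3) for k,v in s.items()})
```

```text
{'time': np.float64(7.15), 'joint_pos': array([-5.190e-01,  5.900e-01,  1.779e+00, -1.000e-03,  7.730e-01,
       -6.070e-01]), 'joint_velocities': array([ 0.   , -0.001,  0.001, -0.   ,  0.002, -0.596]), 'effort': array([  3.058, -93.667, -33.592,   1.199,  -0.889,   0.694]), 'position': array([ 0.553, -0.281,  0.061]), 'eef_rot': array([-2.120e+00, -2.318e+00,  1.000e-03]), 'wrist_force': array([-4.284, -4.154,  4.558]), 'torque': array([-0.504,  0.797, -0.008]), 'grip_force': np.float64(58.701), 'width': np.float64(0.02)}
```

Request:
arm_command(
  increments=[
    {"tx":0,"ty":0,"tz":0,"turn":-0.04},
    {"tx":0,"ty":0,"tz":0,"turn":-0.06},
    {"tx":0,"ty":0,"tz":0,"turn":-0.06},
  ],
)

```text
time: 7.52
position: [0.5527, -0.2808, 0.0611]
eef_rot: [-2.055, -2.376, 0.001]
wrist_force: [-4.7, -3.8, 5.2]
width: 0.0197
grip_force: 58.8
```

Request:
arm_command(
  claw=-1,
  increments=[
    {"tx":0,"ty":0,"tz":0,"turn":-0.05},
    {"tx":0,"ty":0,"tz":0,"turn":-0.05},
    {"tx":0,"ty":0,"tz":0,"turn":-0.05},
    {"tx":0,"ty":0,"tz":0,"turn":-0.05},
    {"tx":0,"ty":0,"tz":0,"turn":-0.05},
    {"tx":0,"ty":0,"tz":0,"turn":-0.05},
    {"tx":0,"ty":0,"tz":0,"turn":-0.05},
  ],
)

```text
time: 8.4
position: [0.5532, -0.2804, 0.0608]
eef_rot: [-1.995, -2.427, 0.0]
wrist_force: [0.2, 0.3, 0.2]
width: 0.0852
grip_force: 0.0
```

Request:
arm_command(
  increments=[
    {"tx":0,"ty":0,"tz":-2,"turn":0},
    {"tx":0,"ty":0,"tz":-5,"turn":0},
    {"tx":0,"ty":0,"tz":-8,"turn":0},
    {"tx":0,"ty":0,"tz":-11,"turn":0},
    {"tx":0,"ty":0,"tz":-12,"turn":0},
    {"tx":0,"ty":0,"tz":-12,"turn":0},
  ],
)

```text
time: 9.15
position: [0.5533, -0.2805, 0.1809]
eef_rot: [1.994, 2.427, 0.0]
wrist_force: [0.5, 0.4, -0.9]
width: 0.0856
grip_force: 0.0
```

```bash
python3 w.py pics/w4.png
python3 - <<'E'
from h import *
im=cv2.imread("pics/w4.png")[120:280,240:400]
cv2.imwrite("pics/w4c.png",cv2.resize(im,(600,600),interpolation=cv2.INTER_CUBIC))
E
```

```text
9.15 [ 0.55332161 -0.28046417  0.18085486] [-5.18002956e-01  4.49109556e-01  1.67991030e+00  1.44122757e-05
  1.01195345e+00 -7.13024227e-01] [ 0.49917518  0.40547315 -0.92873067] 0.08561150817615225
```

View pics/w4c.png

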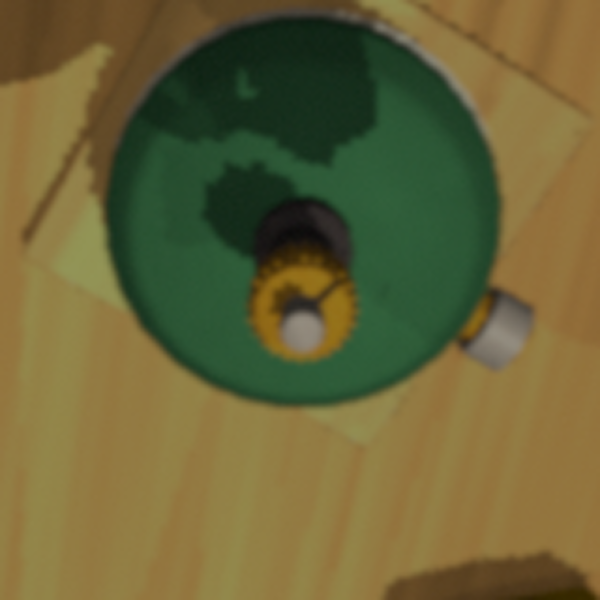

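The nut's mark still points up-right at crop (330,290) although the camera has turned 1.38 rad, so the nut turned with the hand. The pin is at crop (302,328), with its top free. Next I'll shut the fingers and press the pin.

Request:
arm_command(
  claw=1,
  increments=[
    {"tx":0,"ty":0,"tz":0,"turn":0},
    {"tx":0,"ty":0,"tz":0,"turn":0},
    {"tx":0,"ty":0,"tz":0,"turn":0},
    {"tx":0,"ty":0,"tz":0,"turn":0},
    {"tx":0,"ty":0,"tz":3,"turn":0},
    {"tx":0,"ty":0,"tz":6,"turn":0},
    {"tx":0,"ty":0,"tz":7.5,"turn":0},
    {"tx":0,"ty":0,"tz":7.5,"turn":0},
  ],
)

```text
time: 10.2
position: [0.5528, -0.2802, 0.1051]
eef_rot: [-1.994, -2.426, 0.0]
wrist_force: [-0.1, -0.4, 0.5]
width: -0.0
grip_force: 0.0
```

Request:
arm_command(
  increments=[
    {"tx":0,"ty":0,"tz":0.2,"turn":0},
    {"tx":0,"ty":0,"tz":0.4,"turn":0},
    {"tx":0,"ty":0,"tz":0.6,"turn":0},
    {"tx":0,"ty":0,"tz":0.6,"turn":0},
  ],
)

```text
time: 10.7
position: [0.5536, -0.2806, 0.1001]
eef_rot: [1.994, 2.427, 0.0]
wrist_force: [0.5, -1.2, 2.7]
width: 0.0001
grip_force: 1.1
```

Request:
arm_command(
  increments=[
    {"tx":0,"ty":0,"tz":0.1,"turn":0},
    {"tx":0,"ty":0,"tz":0.2,"turn":0},
    {"tx":0,"ty":0,"tz":0.3,"turn":0},
    {"tx":0,"ty":0,"tz":0.3,"turn":0},
  ],
)

```text
time: 11.2
position: [0.5535, -0.2805, 0.0969]
eef_rot: [1.994, 2.427, 0.0]
wrist_force: [1.9, -0.8, 4.2]
width: -0.0003
grip_force: 2.0
```

Request:
arm_command(
  increments=[
    {"tx":0,"ty":0,"tz":0.05,"turn":0},
    {"tx":0,"ty":0,"tz":0.05,"turn":0},
    {"tx":0,"ty":0,"tz":0.05,"turn":0},
  ],
)

```text
time: 11.58
position: [0.5534, -0.2806, 0.0964]
eef_rot: [1.994, 2.427, 0.0]
wrist_force: [2.3, -2.0, 3.8]
width: -0.0002
grip_force: 2.1
```

Request:
arm_command(
  increments=[
    {"tx":0,"ty":0,"tz":0.1,"turn":0},
    {"tx":0,"ty":0,"tz":0.1,"turn":0},
    {"tx":0,"ty":0,"tz":0.1,"turn":0},
  ],
)

```text
time: 11.95
position: [0.5535, -0.2806, 0.0958]
eef_rot: [1.994, 2.427, 0.0]
wrist_force: [1.7, -0.8, 12.3]
width: -0.0
grip_force: 5.9
```

Request:
arm_command(
  increments=[
    {"tx":0,"ty":0,"tz":0.05,"turn":0},
    {"tx":0,"ty":0,"tz":0.05,"turn":0},
    {"tx":0,"ty":0,"tz":0.05,"turn":0},
  ],
)

```text
time: 12.32
position: [0.5536, -0.2806, 0.0957]
eef_rot: [1.994, 2.426, 0.0]
wrist_force: [-0.4, -0.1, 17.6]
width: -0.0004
grip_force: 8.7
```

The force jumped to 17.6 N, so the pin is fully down on its stop, and it has been held for over 0.3 s. I'll lift clear.

Request:
arm_command(
  increments=[
    {"tx":0,"ty":0,"tz":0,"turn":0},
    {"tx":0,"ty":0,"tz":0,"turn":0},
    {"tx":0,"ty":0,"tz":-1,"turn":0},
    {"tx":0,"ty":0,"tz":-4,"turn":0},
    {"tx":0,"ty":0,"tz":-8,"turn":0},
    {"tx":0,"ty":0,"tz":-10,"turn":0},
    {"tx":0,"ty":0,"tz":-10,"turn":0},
    {"tx":0,"ty":0,"tz":-10,"turn":0},
  ],
)

```text
time: 13.32
position: [0.5524, -0.2799, 0.1938]
eef_rot: [-1.993, -2.426, 0.0]
wrist_force: [-0.2, 0.6, -0.3]
width: 0.0002
grip_force: 0.0
```

```bash
python3 w.py pics/w5.png
python3 - <<'E'
from h import *
im=cv2.imread("pics/w5.png")[120:280,240:400]
cv2.imwrite("pics/w5c.png",cv2.resize(im,(600,600),interpolation=cv2.INTER_CUBIC))
E
```

```text
13.325 [ 0.55240505 -0.27994993  0.1938112 ] [-5.18022039e-01  4.36305633e-01  1.66608481e+00  2.75405082e-05
  1.04109374e+00 -7.13035865e-01] [-0.17867646  0.56653457 -0.29909013] 0.00023945140858243019
```

View pics/w5c.png

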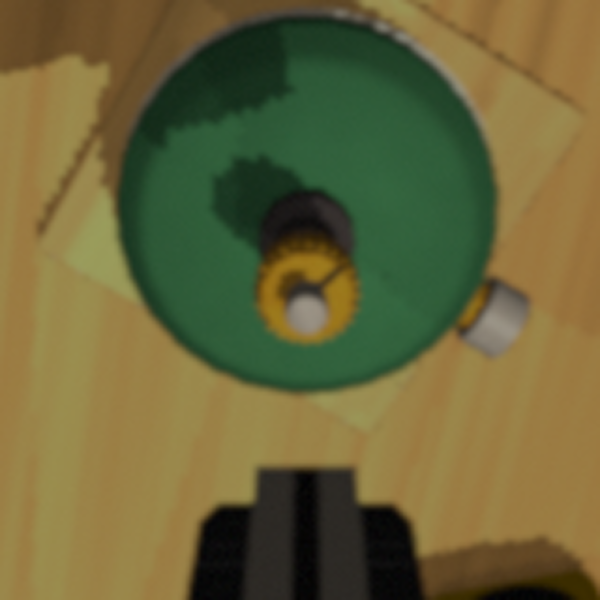

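The pin is back up at crop (306,312), the nut mark is unchanged, and the gripper is clear of everything. I'm handing in the job.

```bash
python3 -c "
from bench import arm
print(arm.job_done())"
```

```text
the job is handed in; nothing more can be done
None
```

I unscrewed the green lock nut about 1.3 rad, pushed its pin down to the stop, held it and let it spring back; the red and blue nuts were never touched, and the job is handed in, with no verdict returned.

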